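Probe a blind bore and keep the reading

ROBOT

A 7-joint arm with a two-finger parallel gripper is mounted at the origin on the work surface. World frame = base frame: x ahead of the robot, y to its left, z up, the work surface at z = 0. Lengths are in mm, angles in degrees, forces in N, time in s.
With the tool pointing down it reaches from about 425 to 1025 mm from the base axis. Payload 9.4 kg.
Tool frame: the origin (TCP) lies between the finger pads; the fingertips stand 11 mm ahead of it and the grasp point (between the pads) lies 8 mm behind it (env.tip_extent is the distance from the TCP to the fingertips, in mm); y points along the fingers, z is the direction in which the jaws open and shut, and the axes are right-handed (so a half turn about y gives the same grasp; the last joint's range is limited). The gripper opens to 85 mm and grips with 20 to 120 N. Pads are 22 mm wide; open, the fingers measure 114 mm over their backs; the gripper's body (76 mm by 85 mm) begins 54 mm behind the grasp point. The pads swing forward as they close: fully open they stand 13 mm farther back than shut.
Start: joints at [-77.676, 34.337, -0.143, 91.639, 0.103, 54.024, -4.572], TCP at [208.569, 694.351, 242.275] pointing down, gripper open.
Joint ranges: [-147.43, 147.43], [-19.82, 112.94], [-74.19, 73.91], [6.32, 146.72], [-59.91, 239.91], [6.04, 106.73], [-150.56, 150.56]. Speed limits (degrees/s): [127.2, 127.2, 172.46, 172.46, 180, 180, 180].

INTERFACE

Orientations are given as a 3x3 rotation matrix whose columns are the frame's x, y, z axes.
In Python, from plant import env gives the robot as it stands. The module is installed in compiled form; this text tells all that it offers.
- The arm moves only by the tool step_arm, never from a script. Its argument "motion" is a list that holds one entry, the list of rows, each a list of 7 numbers: the closure in counts, from 0 (fully open) to 255 (shut), then the shift along the tool's x, y, z in m, then the turn, a rotation vector about the tool's x, y, z in rad. A call has 1 to 20 rows; each row shifts and turns the commanded pose from where the row before left it, along the tool's axes as they then stand; what a row does not reach is not made up. A row lasts 1/10 s, in which the tool goes at most 50 mm and 8.59 degrees, less where a joint would pass 70% of its speed; a pose out of reach is approached as far as the arm can. A call with a gripper value outside its range is refused whole. The fingers move at their own pace and stop on an object; "squeeze" is the grip in N (left out, the last holds). Time passes only in rows, so rows that do not move let the fingers close. It gives the time, the measured TCP pose, the force and the opening at its end, in the units of the state.
- env.state(): the state, without advancing time (a new reading comes with each control period).
- env.snapshot(name): name is "scene" or "top"; returns a dict with "frame" (480x640x3 uint8, blue, green, red), "intrinsics" (3x3 intrinsics, pixels), "rvec" (rotation vector, rad) and "tvec" (3), from world to camera coordinates, as OpenCV has them. Camera axes: x right, y down, z forward; pixel columns grow to the right and rows downward; lengths in mm; the calibration is good to about 2 mm. A picture is of the moment at which its call begins. There is no depth.
- env.sign_off(): hands the job in, once; it reports no verdict.
The state is a dict: "time_s": time; "joint_positions": joint angles; "joint_velocities": joint speeds; "joint_efforts": joint torques, N m; "tcp_pos": TCP position; "orientation": TCP orientation; "force": force on the tool from outside, world axes, zero at the start; "moment": the same for the moment, N m; "opening": finger opening in mm.
Only numpy, scipy, OpenCV 4.12 (cv2) and the standard library are available. Lean on these libraries where they do the work, as an engineer would, in place of code of your own. Each camera call takes 0.05 s, during which the arm holds its last target.

TASK

Take the steel depth rod out of the rack, slide it down through the guide plate into the blind bore of the wooden block, and press it home gently until you feel it bottom; never drop or ram it. Leave it standing there, then draw up the stem of the height stand until its flat top is level with the flat top of the rod, so that the stand keeps the reading. Leave the dowel, the sanding block and the clamp where they are.

Things in the scene. Friction and masses are not known exactly. Their poses are not given: they have to be found in the camera images.
- block: Fixed oak block 80 x 80 x 100 mm, origin at the centre of its underside on the bench, z up. A vertical blind bore 24 mm wide runs down from the centre of its top face; the bore's floor is flat and rigid and lies somewhere between 20 and 55 mm above the bench, not known beforehand and too deep to see. The steel guide plate sits on the block's top.
- guide_mouth (a point): Centre of the guide hole's upper rim, 135 mm above the bench. The guide is a fixed steel plate 56 x 56 x 35 mm on top of the block, with a vertical through hole 14 mm wide (mouth bevelled 2 mm) on the axis of the bore, turned with the block.
- rack: Fixed plywood rack 70 x 150 x 60 mm, origin at the centre of its underside. Two vertical holes 14 mm wide and 50 mm deep lie on its own y axis at +40 and -40 mm; the rod stands in one, the dowel in the other (either way round).
- rod: Loose steel depth rod, about 0.3 kg, 180 mm long: a shank 12 mm in diameter with a small bevel (3 mm) at its foot, and a round head 28 mm in diameter, 30 mm tall, at the top; a round hand guard 42 mm in diameter and 6 mm thick sits on the shank 125 to 131 mm above the foot. Origin at the centre of its foot, z along the rod up to the head. Starts upright in the rack, foot 10 mm above the bench.
- rod_tip (a point): Centre of the rod's foot (its lower end).
- rod_top (a point): Centre of the rod's flat top, 180 mm from its foot. Rod at the bottom of the bore: 200 to 235 mm above the bench.
- stand: Fixed height stand, origin at the centre of its underside: a round foot 84 mm in diameter, 20 mm thick, with a tube 26 mm in diameter up to 95 mm. A steel stem slides vertically in the tube.
- stem (a joint): Height of the stem above its lowest position, 0 to 0.12 m, upward positive; the stem's top is then 0.140 m plus this value above the bench. Friction of about 5 N holds it wherever it is left.
- stem_top (a point): Centre of the flat top of the stem's head. The head is a round aluminium knob 28 mm in diameter and 25 mm tall on a 12 mm stem; it starts 140 to 175 mm above the bench.
- dowel: Loose wooden dowel, 12 mm in diameter, 120 mm long, no head, standing in the rack's other hole; origin at its lower end. Not to be moved.
- sander: Loose cork sanding block 60 x 110 x 28 mm lying beyond the work, origin at the centre of its underside. Not to be moved.
- clamp: Loose bar clamp, 300 mm long along its y axis, 24 mm high, lying beyond the work, origin below the middle of its bar. Not to be moved.
There are look-alikes about, which are no part of the job. What is shaped like the stand but blue is not meant.

How it is judged (in metres and radians):
On the way:
1. the rod is in the bore and pressed against its floor with more than 6 N (horizontal distance between rod_tip and block below 0.008 m and z of rod_tip in the frame of block below 0.075 m and angle between rod's own z axis and vertical below 0.12 rad and contact force between rod and block above 6 N), for 0.2 s.
At the end, for the whole second after the job is handed in: The rod stands released and at rest in the bore with its foot resting on the bore's floor (foot within 8 mm of the axis and less than 75 mm above the bench, leaning under 0.12 rad, carrying at least 1.2 N on the floor), and the stem's top is within 4 mm of the height of the rod's top (horizontal distance between rod_tip and block below 0.008 m and z of rod_tip in the frame of block below 0.075 m and angle between rod's own z axis and vertical below 0.12 rad and contact force between rod and block above 1.2 N and linear speed of rod below 0.01 m/s and velocity of joint stem below 0.005 m/s and z of rod_top in the frame of stem_top between -0.004 and 0.004 m); the robot touches nothing.
It fails at once if the rod is rammed or dropped on the bore's floor (over 35 N) (contact force between rod and block above 35 N).
It fails at once if the dowel is moved more than 30 mm (distance of dowel from where it was at the start of the episode above 0.03 m).
It fails at once if the sanding block is moved more than 30 mm (distance of sander from where it was at the start of the episode above 0.03 m).
It fails at once if the clamp is moved more than 30 mm (distance of clamp from where it was at the start of the episode above 0.03 m).
It also fails if it takes over 72 s, if anything falls off the work surface, if the arm or the gripper's body presses on something with over 40 N, if the wrist force passes 120 N, or if a joint passes its speed limit or range.

## Working session

There is one attempt and no reset: what is moved stays moved. The work goes in short steps, Python scripts to look and compute and a tool call to move; the robot and the scene stay as the last step left them, time stands still between calls to the robot, and variables do not carry over. Pictures are saved under pics/ and viewed, and the job is handed in when it is done.

Besides the shell and the picture viewer there is one more tool, called after "Call:" by a JSON object that holds its "op" and its "data". step_arm: Moves the arm, as the interface text tells. Its arguments: {"type":"object","properties":{"motion":{"type":"array"},"squeeze":{"type":"number"}},"required":["motion"]}

```bash
mkdir -p pics; cat > h.py <<'E'
import numpy as np, cv2, pickle
from plant import env
def snap(n,tag):
    s=env.snapshot(n); cv2.imwrite(f'pics/{tag}.png',s['frame']); pickle.dump(s,open(f'pics/{tag}.pkl','wb')); return s
def load(tag): return pickle.load(open(f'pics/{tag}.pkl','rb'))
def crop(tag,x0,y0,x1,y1,k,out):
    f=load(tag)['frame'][y0:y1,x0:x1]; cv2.imwrite(f'pics/{out}.png',cv2.resize(f,None,fx=k,fy=k,interpolation=cv2.INTER_CUBIC))
def P(s):
    K=np.array(s['intrinsics'],float);R=cv2.Rodrigues(np.array(s['rvec'],float))[0];t=np.array(s['tvec'],float).reshape(3,1)
    return K,R,t
def proj(s,X):
    K,R,t=P(s); return cv2.projectPoints(np.array(X,float).reshape(-1,1,3),np.array(s['rvec'],float),np.array(s['tvec'],float),K,None)[0].reshape(-1,2)
def tri(sa,pa,sb,pb):
    A=[];
    Ms=[K@np.hstack([R,t]) for K,R,t in (P(sa),P(sb))]
    X=cv2.triangulatePoints(Ms[0],Ms[1],np.array(pa,float).reshape(2,1),np.array(pb,float).reshape(2,1))
    X=(X[:3]/X[3]).ravel(); return X, proj(sa,X)[0]-pa, proj(sb,X)[0]-pb
def atz(s,p,z):
    K,R,t=P(s); c=(-R.T@t).ravel(); d=R.T@np.linalg.inv(K)@np.array([p[0],p[1],1.]); return c+d*(z-c[2])/d[2]
E
python3 - <<'E'
from h import *
np.set_printoptions(precision=3,suppress=True)
print(env.state(), env.tip_extent)
for n in('scene','top'):
    s=snap(n,n+'0'); K,R,t=P(s); print(n,K,(-R.T@t).ravel(),R[2])
E
```

```text
{'time_s': 0.0, 'joint_positions': array([-77.677,  34.386,  -0.147,  91.682,   0.104,  54.024,  -4.574]), 'joint_velocities': array([-0.095, -0.038,  0.057,  0.084, -0.04 ,  0.043, -0.037]), 'joint_efforts': array([  0.001, -77.646,   1.565, -25.801,   0.012,   0.009,  -0.   ]), 'tcp_pos': array([208.428, 693.902, 241.391]), 'orientation': array([[ 0.958, -0.   ,  0.288],
       [-0.288, -0.002,  0.958],
       [ 0.   , -1.   , -0.002]]), 'force': array([-0.751, -0.095, -0.256]), 'moment': array([-0.01 , -0.004,  0.006]), 'opening': 84.98945102824155} 11.0
scene [[477.796   0.    310.83 ]
 [  0.    477.796 237.187]
 [  0.      0.      1.   ]] [1138.914 -622.962  759.931] [-0.509  0.636 -0.581]
top [[469.722   0.    318.732]
 [  0.    469.722 241.863]
 [  0.      0.      1.   ]] [ 403.881   66.354 1213.755] [ 0.177 -0.007 -0.984]
```

View pics/scene0.png

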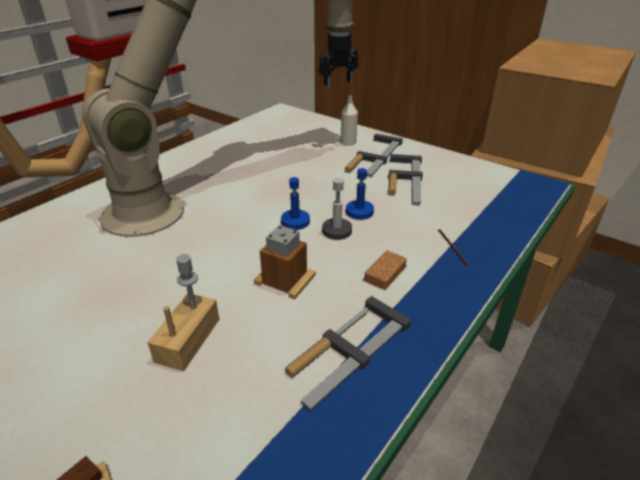

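View pics/top0.png

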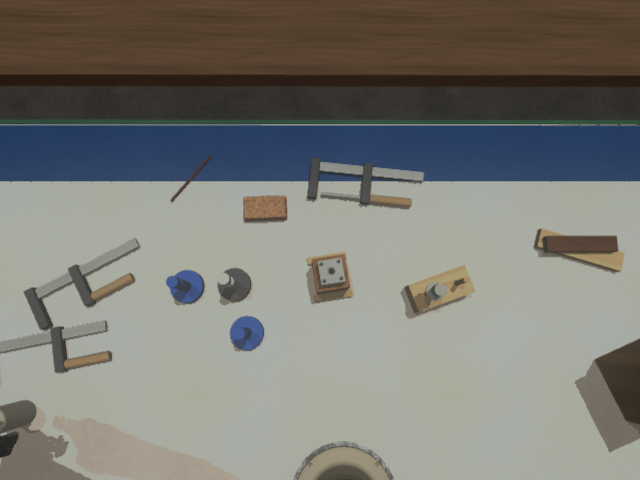

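```bash
python3 - <<'E'
from h import *
crop('scene0',140,240,240,370,6,'c1') if 0 else None
crop('scene0',140,245,230,370,4.8,'c1')
crop('scene0',245,165,385,300,4.4,'c2')
crop('top0',390,250,490,325,8,'c3')
crop('top0',150,240,290,345,5.7,'c4')
crop('top0',295,240,365,310,8,'c5')
E
```

```text
(no output)
```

View pics/c1.png

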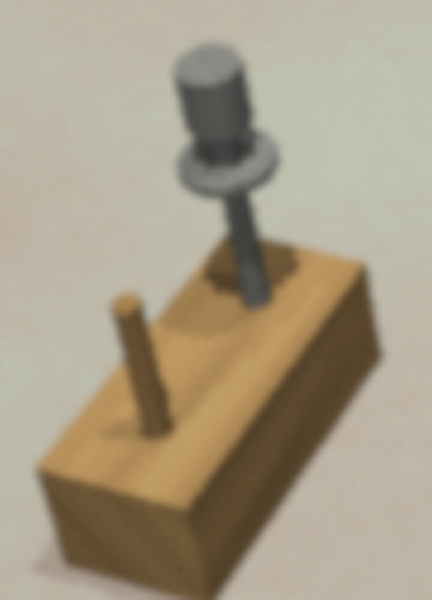

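View pics/c2.png

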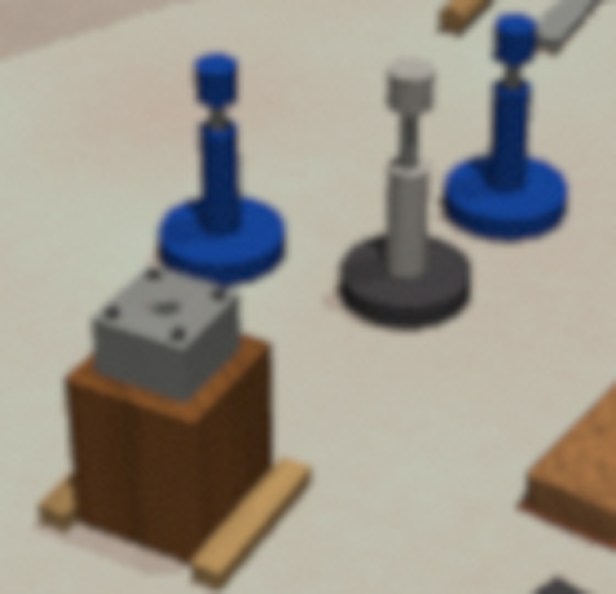

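View pics/c3.png

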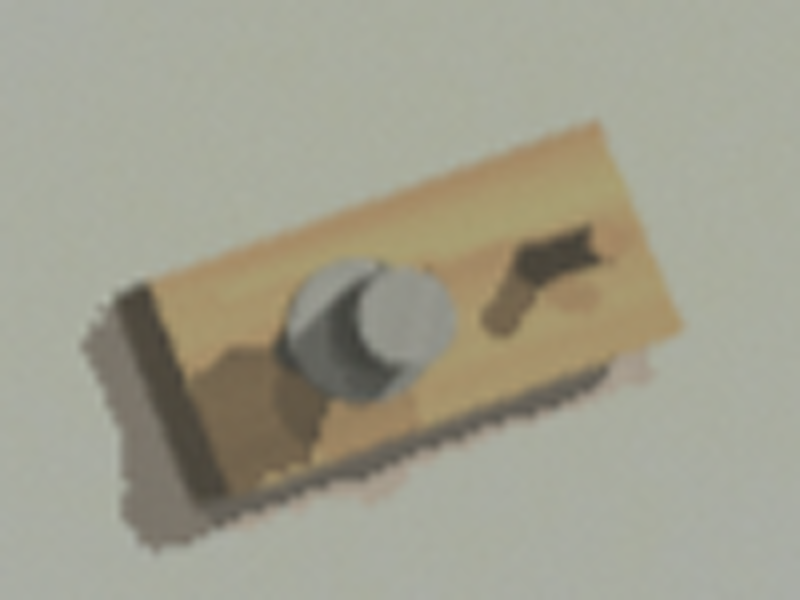

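View pics/c4.png

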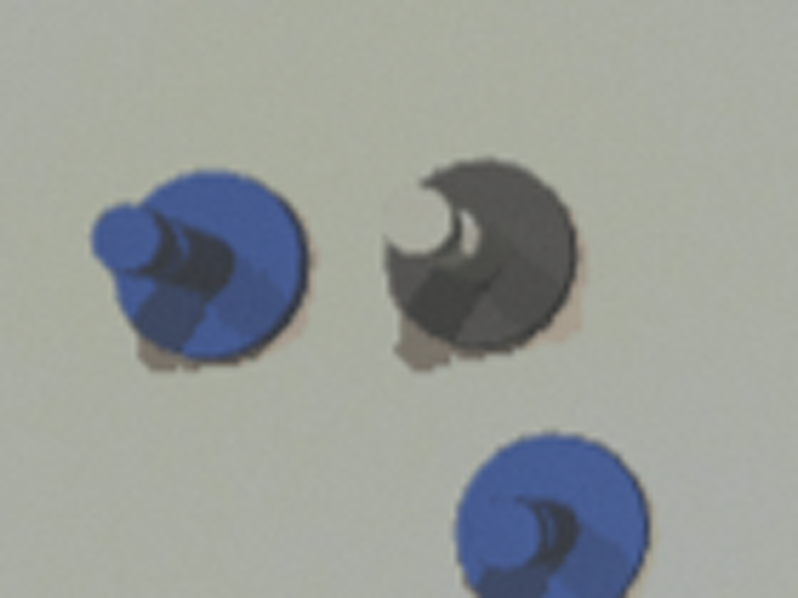

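View pics/c5.png

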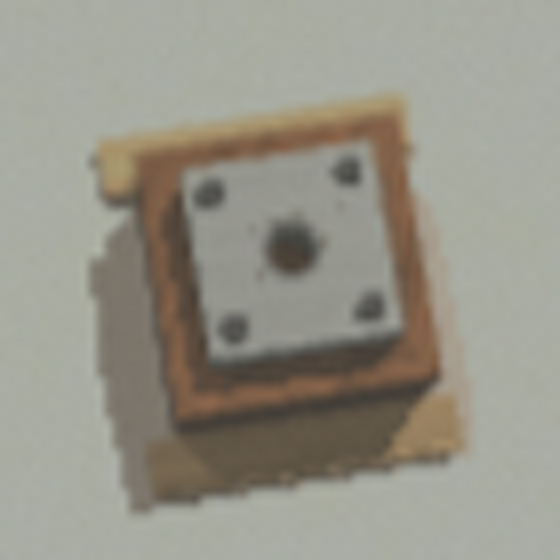

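```bash
python3 - <<'E'
from h import *
np.set_printoptions(precision=2,suppress=True)
a,b=load('scene0'),load('top0')
def c(p,x0,y0,k): return np.array([(p[0]+.5)/k-.5+x0,(p[1]+.5)/k-.5+y0])
s1=lambda *p:c(p,140,245,4.8); s2=lambda *p:c(p,245,165,4.4)
t3=lambda *p:c(p,390,250,8); t4=lambda *p:c(p,150,240,5.7); t5=lambda *p:c(p,295,240,8)
pairs={'rodtop':(s1(211,65),t3(406,316)),'doweltop':(s1(128,304),t3(576-8,240)),
'mouth':(s2(167,306),t5(291,248)),'bolts':(s2(165.5,304),t5(290,249.7)),
'stem':(s2(411,70),t4(417,217)),'blueL':(s2(216,63),t4(500,532)),'blueR':(s2(516,25),t4(127,236))}
for n,(p,q) in pairs.items():
    X,e,f=tri(a,p,b,q); print(n,X,e,f)
# rack corners top at z=60 in top view
for p in [(150,280),(598,120),(684,326),(225,497)]: print('rackc',atz(b,t3(*p),60))
for p in [(238,235),(366,263),(187,510),(38,470)]: print('rackc scene',atz(a,s1(*p),60))
for p in [(209,193),(348,171),(370,307),(233,328)]: print('bolt',atz(b,t5(*p),135))
E
```

```text
rodtop [ 483.84 -204.72  188.42] [-0.84  0.  ] [-0.61 -0.48]
doweltop [ 508.07 -274.35  122.48] [1.58 0.01] [1.09 0.78]
mouth [531.09  31.53 133.74] [-0.54  0.07] [-0.4  -0.39]
bolts [530.31  31.67 134.63] [-0.43  0.05] [-0.32 -0.32]
stem [511.96 275.02 159.63] [-0.2   0.04] [-0.16 -0.18]
blueL [389.36 242.14 138.21] [-0.04  0.01] [-0.03 -0.04]
blueR [507.16 395.75 137.48] [-0.34  0.08] [-0.28 -0.35]
rackc [ 503.88 -161.85   60.  ]
rackc [ 553.18 -302.66   60.  ]
rackc [ 489.46 -325.46   60.  ]
rackc [ 437.84 -182.31   60.  ]
rackc scene [ 446.82 -183.4    60.  ]
rackc scene [ 506.59 -160.53   60.  ]
rackc scene [ 556.81 -301.46   60.  ]
rackc scene [ 492.56 -324.97   60.  ]
bolt [546.05  54.27 135.  ]
bolt [552.41  13.99 135.  ]
bolt [512.92   8.04 135.  ]
bolt [506.95  47.5  135.  ]
```

Call:
{"op": "step_arm", "data": {"motion": [[[0,0.026,-0.003,-0.028,0,0,0],[0,0.026,-0.003,-0.028,0,0,0],[0,0.026,-0.003,-0.028,0,0,0],[0,0.026,-0.003,-0.028,0,0,0],[0,0.026,-0.003,-0.028,0,0,0],[0,0.026,-0.003,-0.028,0,0,0],[0,0.026,-0.003,-0.028,0,0,0],[0,0.026,-0.003,-0.028,0,0,0],[0,0.026,-0.003,-0.028,0,0,0],[0,0.026,-0.003,-0.028,0,0,0],[0,0.026,-0.003,-0.028,0,0,0],[0,0.026,-0.003,-0.028,0,0,0],[0,0.026,-0.003,-0.028,0,0,0],[0,0.026,-0.003,-0.028,0,0,0],[0,0.026,-0.003,-0.028,0,0,0],[0,0.026,-0.003,-0.028,0,0,0],[0,0.026,-0.003,-0.028,0,0,0],[0,0.026,-0.003,-0.028,0,0,0],[0,0.026,-0.003,-0.028,0,0,0],[0,0,0,0,0,0,0]]], "squeeze": 60}}

```text
time_s: 2.1
tcp_pos: [530.4, 37.5, 299.6]
orientation: [[0.956, 0.001, 0.294], [-0.294, -0.002, 0.956], [0.002, -1.0, -0.001]]
force: [-0.3, 0.5, -0.1]
opening: 85.6
```

Call:
{"op": "step_arm", "data": {"motion": [[[0,0.0034,0.0075,-0.0307,0,0,0],[0,0.0034,0.0075,-0.0307,0,0,0],[0,0.0034,0.0075,-0.0307,0,0,0],[0,0.0034,0.0075,-0.0307,0,0,0],[0,0.0034,0.0075,-0.0307,0,0,0],[0,0.0034,0.0075,-0.0307,0,0,0],[0,0.0034,0.0075,-0.0307,0,0,0],[0,0.0034,0.0075,-0.0307,0,0,0],[0,0,0,0,0,0,0],[0,0,0,0,0,0,0]]]}}

```text
time_s: 3.1
tcp_pos: [483.7, -200.2, 238.9]
orientation: [[0.957, -0.001, 0.289], [-0.289, 0.001, 0.957], [-0.001, -1.0, 0.0]]
force: [0.3, 0.8, 0.5]
opening: 85.5
```

```bash
python3 - <<'E'
from h import *
s=snap('scene','scene1'); print(env.state()['tcp_pos'], proj(s,env.state()['tcp_pos']))
crop('scene1',110,150,270,350,3,'d1')
E
```

```text
[ 484.13523813 -199.46523851  239.13947104] [[180.59129666 235.72690434]]
```

View pics/d1.png

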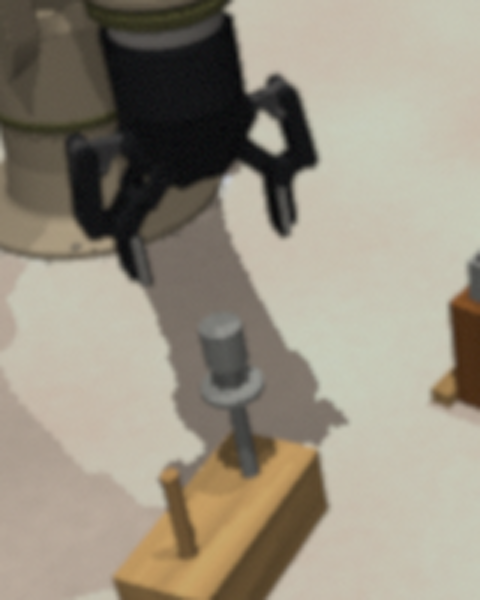

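Call:
{"op": "step_arm", "data": {"motion": [[[0,0.0015,0.001,-0.005,0,0,0],[0,0,0.01,0,0,0,0],[0,0,0.012,0,0,0,0],[0,0,0.012,0,0,0,0],[0,0,0.012,0,0,0,0],[0,0,0.012,0,0,0,0],[0,0,0.008,0,0,0,0],[0,0,0.006,0,0,0,0],[0,0,0,0,0,0,0],[0,0,0,0,0,0,0]]]}}

```text
time_s: 4.15
tcp_pos: [484.2, -205.7, 166.4]
orientation: [[0.958, 0.0, 0.288], [-0.288, -0.0, 0.958], [0.0, -1.0, -0.0]]
force: [-0.5, 0.2, 0.5]
opening: 85.7
```

```bash
python3 - <<'E'
from h import *
s=snap('scene','scene2'); print(env.state()['tcp_pos'], env.state()['force'])
crop('scene2',110,170,260,350,3.3,'d2')
E
```

```text
[ 484.28178471 -205.69793027  166.62385452] [0.12815728 0.21382027 0.46094556]
```

View pics/d2.png

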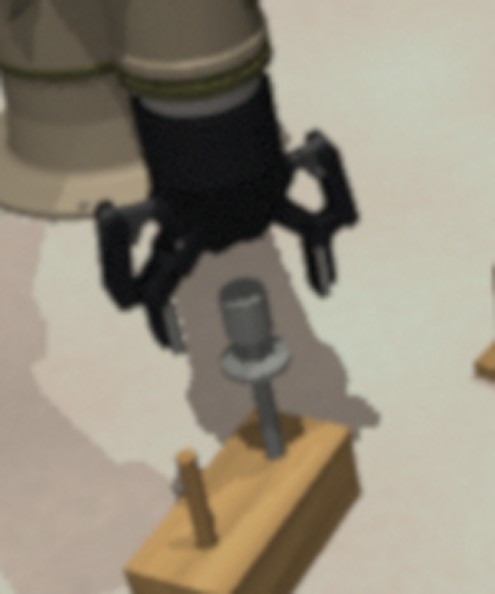

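Call:
{"op": "step_arm", "data": {"motion": [[[120,0,0,0,0,0,0],[255,0,0,0,0,0,0],[255,0,0,0,0,0,0],[255,0,0,0,0,0,0],[255,0,0,0,0,0,0],[255,0,0,0,0,0,0],[255,0,0,0,0,0,0],[255,0,0,0,0,0,0]]], "squeeze": 70}}

```text
time_s: 5.0
tcp_pos: [484.3, -205.7, 166.7]
orientation: [[0.958, 0.001, 0.288], [-0.288, -0.0, 0.958], [0.001, -1.0, -0.0]]
force: [-0.7, -0.6, 6.3]
opening: 26.6
```

```bash
python3 - <<'E'
from h import *
s=snap('scene','scene3'); print(env.state()['tcp_pos'], env.state()['force'],env.state()['moment'],env.state()['opening'])
crop('scene3',110,170,260,350,3.3,'d3')
E
```

```text
[ 484.32176774 -205.67485074  166.63973963] [-0.56411248  0.72013285  5.39532095] [-0.07492293  0.12522638  0.0020101 ] 26.388756492340292
```

View pics/d3.png

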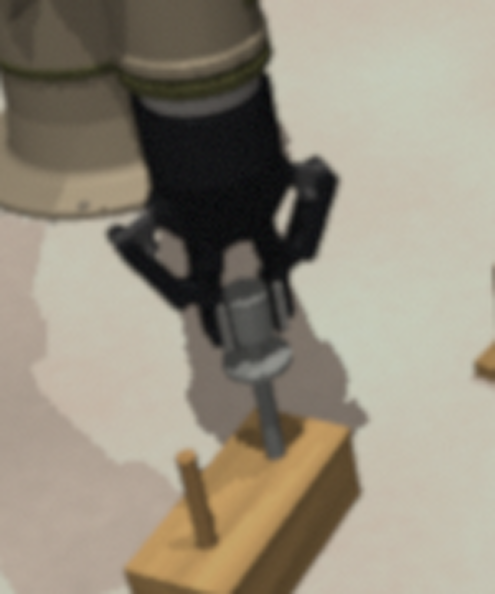

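Call:
{"op": "step_arm", "data": {"motion": [[[255,0,-0.005,0,0,0,0],[255,0,-0.01,0,0,0,0],[255,0,-0.02,0,0,0,0],[255,0,-0.025,0,0,0,0],[255,0,-0.025,0,0,0,0],[255,0,-0.025,0,0,0,0],[255,0,-0.025,0,0,0,0],[255,0,-0.015,0,0,0,0],[255,0,-0.005,0,0,0,0],[255,0,0,0,0,0,0],[255,0,0,0,0,0,0]]]}}

```text
time_s: 6.15
tcp_pos: [483.5, -205.3, 320.5]
orientation: [[0.958, -0.001, 0.288], [-0.288, 0.0, 0.958], [-0.001, -1.0, 0.0]]
force: [-0.5, 0.0, -3.5]
opening: 26.4
```

```bash
python3 - <<'E'
from h import *
s=snap('scene','scene4'); t=snap('top','top4');st=env.state();print(st['tcp_pos'], st['force'],st['moment'],st['opening'])
crop('scene4',130,100,290,340,2.5,'d4')
E
```

```text
[ 483.52044925 -205.30499163  320.32660918] [-0.13024203 -0.36732303 -3.25648069] [ 0.03254857  0.01902731 -0.02744014] 26.484152195721162
```

View pics/d4.png

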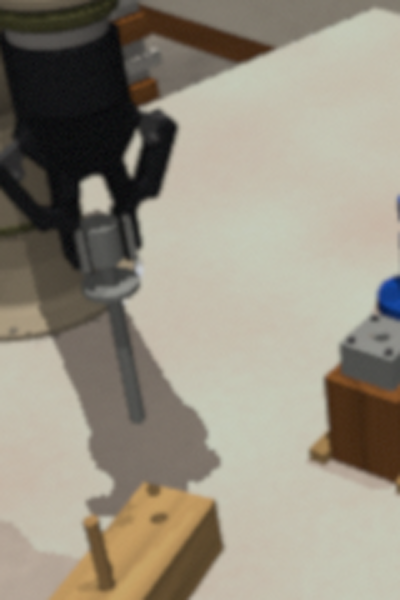

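Call:
{"op": "step_arm", "data": {"motion": [[[255,-0.0013,0,0.0135,0,0,0],[255,-0.0026,0,0.027,0,0,0],[255,-0.0026,0,0.027,0,0,0],[255,-0.0026,0,0.027,0,0,0],[255,-0.0026,0,0.027,0,0,0],[255,-0.0026,0,0.027,0,0,0],[255,-0.0026,0,0.027,0,0,0],[255,-0.0026,0,0.027,0,0,0],[255,-0.0026,0,0.027,0,0,0],[255,-0.001,0,0.011,0,0,0],[255,0,0,0,0,0,0],[255,0,0,0,0,0,0]]]}}

```text
time_s: 7.45
tcp_pos: [530.7, 30.7, 321.0]
orientation: [[0.958, -0.001, 0.288], [-0.288, -0.001, 0.958], [-0.001, -1.0, -0.001]]
force: [-0.2, -0.5, -3.0]
opening: 26.5
```

```bash
python3 - <<'E'
from h import *
s=snap('scene','scene5'); t=snap('top','top5');st=env.state();print(st['tcp_pos'], st['force'],st['moment'],st['opening'])
p=st['tcp_pos'];print(proj(s,[p[0],p[1],p[2]-156.6]),proj(t,[p[0],p[1],p[2]-156.6]))
s4=load('scene4');print(proj(s4,[483.5,-205.3,163.7]))
crop('scene5',220,120,350,300,3.3,'d5')
crop('top5',270,200,390,300,5,'e5')
crop('scene4',160,240,210,300,10,'f4')
E
```

```text
[530.77278371  29.98561499 321.18464607] [-0.64441433  0.29879519 -3.17625444] [-0.03272071  0.01595115  0.03339806] 26.37450460003384
[[280.85534346 223.22958666]] [[331.6605492 268.6984714]]
[[184.44293522 268.08016275]]
```

View pics/d5.png

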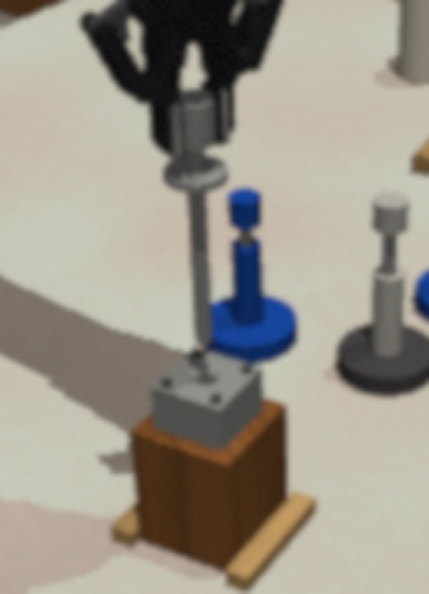

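View pics/e5.png

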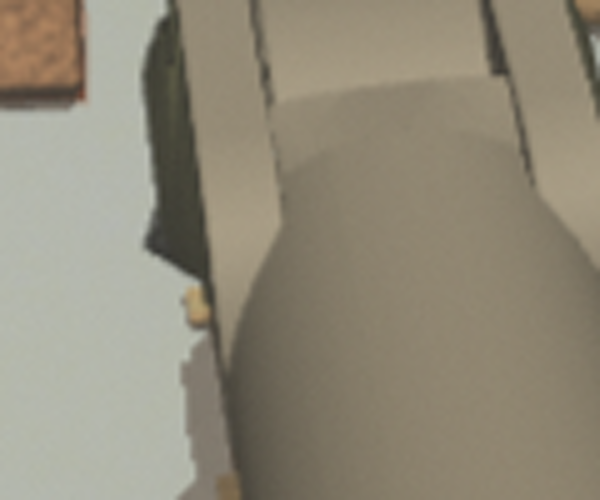

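View pics/f4.png

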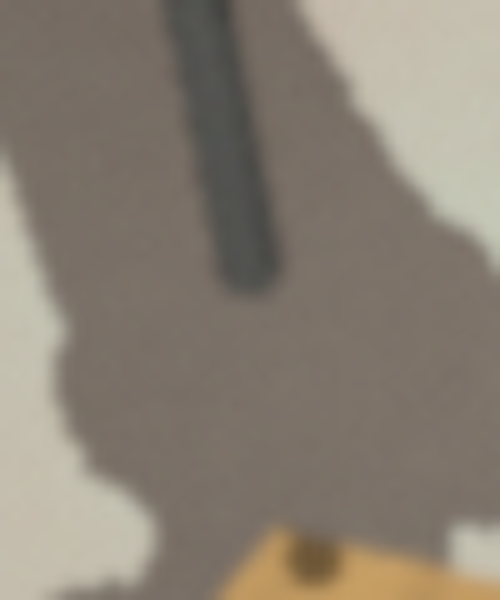

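Call:
{"op": "step_arm", "data": {"motion": [[[255,-0.0004,0.004,0.0013,0,0,0],[255,0,0.008,0,0,0,0],[255,0,0.007,0,0,0,0],[255,0,0.004,0,0,0,0],[255,0,0,0,0,0,0]]]}}

```text
time_s: 8.05
tcp_pos: [530.7, 32.7, 297.4]
orientation: [[0.958, -0.001, 0.288], [-0.288, -0.0, 0.958], [-0.001, -1.0, -0.001]]
force: [1.0, -0.2, -3.8]
opening: 26.4
```

```bash
python3 - <<'E'
from h import *
s=snap('scene','scene6');st=env.state();print(st['tcp_pos'], st['force'],st['moment'],st['opening'])
p=st['tcp_pos'];print(proj(s,[p[0],p[1],p[2]-156.6]))
crop('scene6',255,200,310,255,10,'d6')
E
```

```text
[530.93850139  32.7322658  297.84313997] [ 0.36256467  0.19490442 -2.72040238] [-0.01121254 -0.02547257  0.00043477] 26.596964824726854
[[282.179249   231.25907884]]
```

View pics/d6.png

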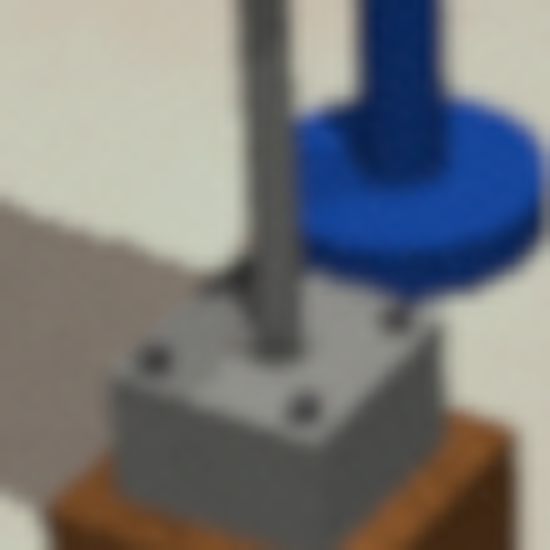

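Call:
{"op": "step_arm", "data": {"motion": [[[255,0,0.003,0,0,0,0],[255,0,0.003,0,0,0,0],[255,0,0.003,0,0,0,0],[255,0,0.002,0,0,0,0],[255,0,0,0,0,0,0]]]}}

```text
time_s: 8.6
tcp_pos: [530.9, 32.3, 287.0]
orientation: [[0.958, -0.001, 0.288], [-0.288, -0.001, 0.958], [-0.0, -1.0, -0.001]]
force: [0.1, -2.9, -4.0]
opening: 26.5
```

Call:
{"op": "step_arm", "data": {"motion": [[[255,0.0003,0.002,-0.0008,0,0,0],[255,0,0.003,0,0,0,0],[255,0,0.003,0,0,0,0],[255,0,0.002,0,0,0,0],[255,0,0,0,0,0,0]]]}}

```text
time_s: 9.1
tcp_pos: [531.0, 32.0, 276.9]
orientation: [[0.958, -0.001, 0.288], [-0.288, -0.0, 0.958], [-0.0, -1.0, -0.0]]
force: [-0.5, -1.2, -4.3]
opening: 26.5
```

Call:
{"op": "step_arm", "data": {"motion": [[[255,0.0001,0.004,-0.0004,0,0,0],[255,0,0.005,0,0,0,0],[255,0,0.005,0,0,0,0],[255,0,0.006,0,0,0,0],[255,0,0,0,0,0,0]]]}}

```text
time_s: 9.6
tcp_pos: [530.8, 31.7, 256.3]
orientation: [[0.958, -0.001, 0.288], [-0.288, -0.0, 0.958], [-0.001, -1.0, -0.0]]
force: [1.0, -0.6, -3.8]
opening: 26.2
```

Sliding freely, with no lateral load. On to a foot height of about 60 mm.

Call:
{"op": "step_arm", "data": {"motion": [[[255,0,0.005,0,0,0,0],[255,0,0.006,0,0,0,0],[255,0,0.006,0,0,0,0],[255,0,0.006,0,0,0,0],[255,0,0.006,0,0,0,0],[255,0,0.006,0,0,0,0],[255,0,0.003,0,0,0,0],[255,0,0,0,0,0,0]]]}}

```text
time_s: 10.4
tcp_pos: [531.0, 31.5, 218.7]
orientation: [[0.958, -0.001, 0.288], [-0.288, -0.0, 0.958], [-0.001, -1.0, -0.0]]
force: [-0.6, -1.9, -5.1]
opening: 26.6
```

Call:
{"op": "step_arm", "data": {"motion": [[[255,0,0.0008,0,0,0,0],[255,0,0.0008,0,0,0,0],[255,0,0.0008,0,0,0,0],[255,0,0.0008,0,0,0,0]]], "squeeze": 22}}

```text
time_s: 10.8
tcp_pos: [531.2, 31.4, 216.2]
orientation: [[0.958, 0.0, 0.288], [-0.288, -0.0, 0.958], [0.0, -1.0, 0.0]]
force: [-1.0, -2.5, -2.4]
opening: 26.2
```

Call:
{"op": "step_arm", "data": {"motion": [[[255,0,0.0008,0,0,0,0],[255,0,0.0008,0,0,0,0],[255,0,0.0008,0,0,0,0]]]}}

```text
time_s: 11.1
tcp_pos: [531.2, 31.4, 213.7]
orientation: [[0.958, 0.0, 0.288], [-0.288, -0.0, 0.958], [0.0, -1.0, -0.0]]
force: [-0.1, -3.2, -1.0]
opening: 26.2
```

Call:
{"op": "step_arm", "data": {"motion": [[[255,0.0001,0.0008,-0.0005,0,0,0],[255,0,0.0008,0,0,0,0],[255,0,0.0008,0,0,0,0]]]}}

```text
time_s: 11.4
tcp_pos: [531.1, 31.3, 211.2]
orientation: [[0.958, 0.0, 0.287], [-0.287, 0.0, 0.958], [0.0, -1.0, 0.0]]
force: [0.5, -1.5, -2.9]
opening: 26.2
```

Call:
{"op": "step_arm", "data": {"motion": [[[255,0,0.001,-0.0003,0,0,0],[255,0,0.001,0,0,0,0],[255,0,0.001,0,0,0,0]]]}}

```text
time_s: 11.7
tcp_pos: [531.1, 31.0, 208.2]
orientation: [[0.958, 0.0, 0.287], [-0.287, 0.0, 0.958], [0.0, -1.0, 0.0]]
force: [0.2, -0.7, -4.5]
opening: 26.4
```

Call:
{"op": "step_arm", "data": {"motion": [[[255,0,0.001,0,0,0,0],[255,0,0.001,0,0,0,0]]]}}

```text
time_s: 11.9
tcp_pos: [531.0, 30.8, 206.2]
orientation: [[0.958, 0.0, 0.288], [-0.288, 0.0, 0.958], [0.0, -1.0, 0.0]]
force: [-0.5, -0.4, -3.2]
opening: 26.3
```

Call:
{"op": "step_arm", "data": {"motion": [[[255,0,0.001,0,0,0,0],[255,0,0.001,0,0,0,0]]]}}

```text
time_s: 12.1
tcp_pos: [531.0, 30.8, 204.2]
orientation: [[0.958, 0.0, 0.288], [-0.288, 0.0, 0.958], [0.0, -1.0, 0.0]]
force: [1.1, 0.0, -3.4]
opening: 26.4
```

Call:
{"op": "step_arm", "data": {"motion": [[[255,0,0.0008,0,0,0,0],[255,0,0.0008,0,0,0,0],[255,0,0.0008,0,0,0,0]]]}}

```text
time_s: 12.4
tcp_pos: [531.0, 30.7, 201.8]
orientation: [[0.958, 0.0, 0.288], [-0.288, -0.0, 0.958], [0.0, -1.0, -0.0]]
force: [-0.5, 0.9, -4.2]
opening: 26.3
```

Call:
{"op": "step_arm", "data": {"motion": [[[255,0,0.0008,0,0,0,0],[255,0,0.0008,0,0,0,0],[255,0,0.0008,0,0,0,0]]]}}

```text
time_s: 12.7
tcp_pos: [531.0, 30.8, 199.4]
orientation: [[0.958, 0.0, 0.288], [-0.288, 0.0, 0.958], [0.0, -1.0, 0.0]]
force: [-0.4, 0.1, -3.7]
opening: 26.1
```

Call:
{"op": "step_arm", "data": {"motion": [[[255,0,0.0008,0,0,0,0],[255,0,0.0008,0,0,0,0],[255,0,0.0008,0,0,0,0]]]}}

```text
time_s: 13.0
tcp_pos: [531.0, 30.7, 197.1]
orientation: [[0.958, 0.0, 0.288], [-0.288, -0.0, 0.958], [0.0, -1.0, -0.0]]
force: [-0.1, 0.4, -3.3]
opening: 26.2
```

Call:
{"op": "step_arm", "data": {"motion": [[[255,0,0.0008,0,0,0,0],[255,0,0.0008,0,0,0,0],[255,0,0.0008,0,0,0,0]]]}}

```text
time_s: 13.3
tcp_pos: [532.2, 30.6, 196.1]
orientation: [[0.958, 0.003, 0.288], [-0.288, 0.0, 0.958], [0.003, -1.0, 0.001]]
force: [-1.1, -1.8, 18.5]
opening: 26.2
```

Call:
{"op": "step_arm", "data": {"motion": [[[255,0,-0.0004,0,0,0,0],[255,0,0,0,0,0,0],[255,0,0,0,0,0,0],[255,0,0,0,0,0,0]]]}}

```text
time_s: 13.7
tcp_pos: [531.8, 30.6, 196.2]
orientation: [[0.958, 0.002, 0.288], [-0.288, 0.0, 0.958], [0.002, -1.0, 0.001]]
force: [-1.4, -0.7, 8.8]
opening: 26.4
```

Call:
{"op": "step_arm", "data": {"motion": [[[255,0,-0.0005,0,0,0,0],[255,0,0,0,0,0,0]]]}}

```text
time_s: 13.9
tcp_pos: [531.5, 30.7, 196.3]
orientation: [[0.958, 0.001, 0.288], [-0.288, 0.0, 0.958], [0.001, -1.0, 0.001]]
force: [-0.0, -1.0, 6.9]
opening: 26.5
```

Call:
{"op": "step_arm", "data": {"motion": [[[170,0,0,0,0,0,0],[160,0,0,0,0,0,0],[150,0,0,0,0,0,0],[140,0,0,0,0,0,0],[100,0,0,0,0,0,0],[0,0,0,0,0,0,0],[0,0,0,0,0,0,0],[0,0,0,0,0,0,0],[0,0,0,0,0,0,0]]]}}

```text
time_s: 14.8
tcp_pos: [531.0, 30.7, 195.6]
orientation: [[0.958, 0.0, 0.288], [-0.288, -0.0, 0.958], [0.0, -1.0, 0.0]]
force: [-0.5, 0.3, -1.7]
opening: 85.4
```

```bash
python3 - <<'E'
from h import *
s=snap('scene','scene7');st=env.state();print(st['tcp_pos'], st['force'],st['opening'])
for z in (215,220,225):print(proj(s,[530.8,31,z]))
crop('scene7',240,120,330,260,4.2,'d7')
E
```

```text
[531.01510363  30.75880601 195.60164569] [ 0.15155587  0.19951881 -0.00914392] 85.21885810989568
[[280.11015129 203.80734392]]
[[280.00249967 201.84147335]]
[[279.89424442 199.86457967]]
```

View pics/d7.png

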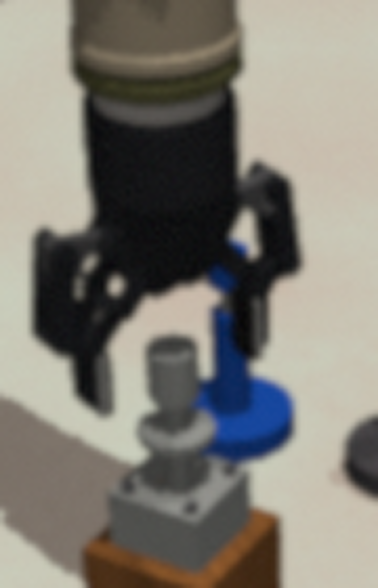

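Call:
{"op": "step_arm", "data": {"motion": [[[0,0,-0.008,0,0,0,0],[0,0,-0.02,0,0,0,0],[0,0,-0.02,0,0,0,0],[0,0,-0.002,0,0,0,0],[255,0,0,0,0,0,0],[255,0,0,0,0,0,0],[255,0,0,0,0,0,0],[255,0,0,0,0,0,0],[255,0,0,0,0,0,0],[255,0,0,0,0,0,0],[255,0,0.004,0,0,0,0],[255,0,0.003,0,0,0,0],[255,0,0.002,0,0,0,0],[255,0,0,0,0,0,0]]]}}

```text
time_s: 16.25
tcp_pos: [530.8, 30.7, 236.2]
orientation: [[0.958, -0.001, 0.288], [-0.288, -0.0, 0.958], [-0.001, -1.0, -0.0]]
force: [0.3, 0.3, -0.0]
opening: 0.2
```

Call:
{"op": "step_arm", "data": {"motion": [[[255,0,0.001,0,0,0,0],[255,0,0.001,0,0,0,0],[255,0,0.001,0,0,0,0],[255,0,0.0005,0,0,0,0],[255,0,0,0,0,0,0]]]}}

```text
time_s: 16.75
tcp_pos: [531.0, 30.8, 233.0]
orientation: [[0.958, -0.0, 0.288], [-0.288, -0.0, 0.958], [-0.0, -1.0, -0.0]]
force: [0.1, -0.2, -0.6]
opening: -0.2
```

Call:
{"op": "step_arm", "data": {"motion": [[[255,0,0.0005,0,0,0,0],[255,0,0.0005,0,0,0,0]]]}}

```text
time_s: 16.95
tcp_pos: [531.0, 30.8, 232.1]
orientation: [[0.958, 0.0, 0.288], [-0.288, 0.0, 0.958], [0.0, -1.0, 0.0]]
force: [0.5, 0.2, -0.3]
opening: -0.4
```

Call:
{"op": "step_arm", "data": {"motion": [[[255,0,0.0005,0,0,0,0],[255,0,0,0,0,0,0]]]}}

```text
time_s: 17.15
tcp_pos: [531.0, 30.7, 231.5]
orientation: [[0.958, -0.0, 0.288], [-0.288, -0.0, 0.958], [-0.0, -1.0, -0.0]]
force: [-0.5, -0.5, -0.2]
opening: -0.1
```

Call:
{"op": "step_arm", "data": {"motion": [[[255,0,0.0005,0,0,0,0],[255,0,0,0,0,0,0]]]}}

```text
time_s: 17.35
tcp_pos: [531.0, 30.8, 231.1]
orientation: [[0.958, 0.0, 0.288], [-0.288, -0.0, 0.958], [0.0, -1.0, -0.0]]
force: [-0.1, -0.3, 0.2]
opening: 0.1
```

Call:
{"op": "step_arm", "data": {"motion": [[[255,0,0.0004,0,0,0,0],[255,0,0,0,0,0,0]]]}}

```text
time_s: 17.55
tcp_pos: [531.0, 30.8, 230.7]
orientation: [[0.958, 0.0, 0.288], [-0.288, -0.0, 0.958], [0.0, -1.0, 0.0]]
force: [0.2, 0.4, -0.2]
opening: -0.0
```

Call:
{"op": "step_arm", "data": {"motion": [[[255,0,0.0005,0,0,0,0],[255,0,0,0,0,0,0]]]}}

```text
time_s: 17.75
tcp_pos: [531.5, 30.8, 230.6]
orientation: [[0.958, 0.001, 0.288], [-0.288, 0.0, 0.958], [0.001, -1.0, 0.001]]
force: [-0.6, 0.3, 4.5]
opening: 0.1
```

Call:
{"op": "step_arm", "data": {"motion": [[[255,0,0.0005,0,0,0,0],[255,0,0,0,0,0,0]]]}}

```text
time_s: 17.95
tcp_pos: [531.9, 30.9, 230.6]
orientation: [[0.958, 0.002, 0.288], [-0.288, 0.0, 0.958], [0.002, -1.0, 0.001]]
force: [0.0, 0.0, 9.2]
opening: -0.1
```

Call:
{"op": "step_arm", "data": {"motion": [[[255,0,-0.005,0,0,0,0],[255,0,-0.015,0,0,0,0],[255,0,-0.015,0,0,0,0],[0,-0.0048,0,0.0125,0,0,0],[0,-0.0098,0,0.0254,0,0,0],[0,-0.0098,0,0.0254,0,0,0],[0,-0.0098,0,0.0254,0,0,0],[0,-0.0098,0,0.0254,0,0,0],[0,-0.0098,0,0.0254,0,0,0],[0,-0.0098,0,0.0254,0,0,0],[0,-0.0098,0,0.0254,0,0,0],[0,-0.0098,0,0.0254,0,0,0],[0,-0.005,0,0.0127,0,0,0],[0,0,0.02,0,0,0,0],[0,0,0.02,0,0,0,0],[0,0,0.01,0,0,0,0],[0,0,0,0,0,0,0],[0,0,0,0,0,0,0]]]}}

```text
time_s: 19.75
tcp_pos: [512.4, 274.7, 214.9]
orientation: [[0.958, -0.0, 0.288], [-0.288, -0.0, 0.958], [0.0, -1.0, -0.0]]
force: [0.6, -0.4, 0.1]
opening: 85.3
```

```bash
python3 - <<'E'
from h import *
s=snap('scene','scene8');st=env.state();print(st['tcp_pos'], st['force'],st['opening'])
print(proj(s,st['tcp_pos']))
crop('scene8',230,90,410,270,3.3,'d8')
E
```

```text
[512.64349362 274.81974967 215.30525877] [ 0.28089875 -0.18260581 -0.11758122] 86.02600976629996
[[338.51527824 161.19275019]]
```

View pics/d8.png

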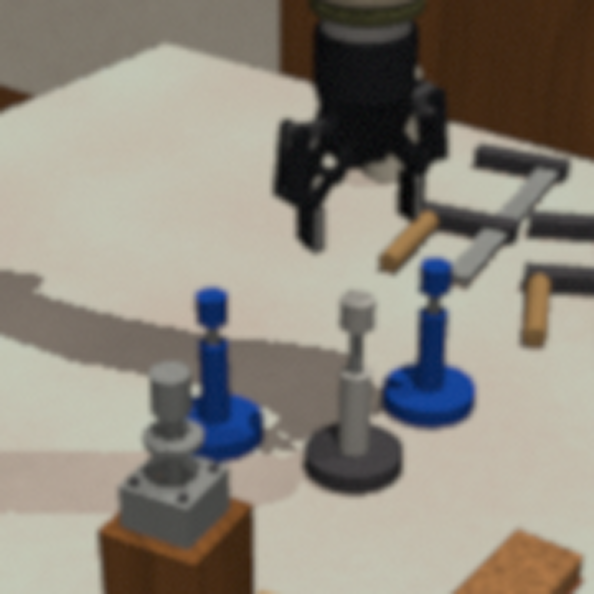

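Call:
{"op": "step_arm", "data": {"motion": [[[0,0,0.01,0,0,0,0],[0,0,0.015,0,0,0,0],[0,0,0.015,0,0,0,0],[0,0,0.015,0,0,0,0],[0,0,0.012,0,0,0,0],[0,0,0.008,0,0,0,0],[0,0,0,0,0,0,0],[150,0,0,0,0,0,0],[255,0,0,0,0,0,0],[255,0,0,0,0,0,0],[255,0,0,0,0,0,0],[255,0,0,0,0,0,0],[255,0,0,0,0,0,0],[255,0,0,0,0,0,0]]], "squeeze": 50}}

```text
time_s: 21.2
tcp_pos: [512.0, 273.7, 139.9]
orientation: [[0.958, -0.001, 0.288], [-0.288, -0.001, 0.958], [-0.0, -1.0, -0.001]]
force: [0.1, -5.4, 3.9]
opening: 26.4
```

```bash
python3 - <<'E'
from h import *
s=snap('scene','scene9');st=env.state();print(st['tcp_pos'], st['force'],st['moment'],st['opening'])
crop('scene9',290,120,390,250,4.5,'d9')
E
```

```text
[512.0112003  273.71938785 139.85013509] [-1.73583615 -5.46066434  4.15225113] [-0.93591332  0.27123443  0.07862288] 26.642365859250564
```

View pics/d9.png

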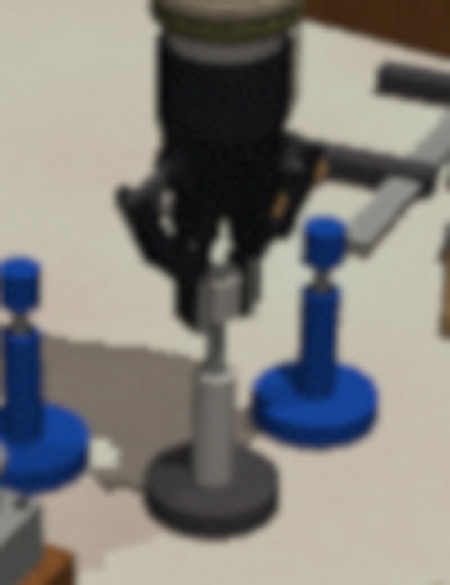

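Call:
{"op": "step_arm", "data": {"motion": [[[255,0.0002,-0.002,-0.0007,0,0,0],[255,0,-0.004,0,0,0,0],[255,0,-0.006,0,0,0,0],[255,0,-0.006,0,0,0,0],[255,0,-0.006,0,0,0,0],[255,0,-0.006,0,0,0,0],[255,0,-0.006,0,0,0,0],[255,0,-0.006,0,0,0,0],[255,0,-0.006,0,0,0,0],[255,0,-0.006,0,0,0,0],[255,0,-0.005,0,0,0,0],[255,0,-0.003,0,0,0,0],[255,0,0,0,0,0,0],[255,0,0,0,0,0,0]]]}}

```text
time_s: 22.65
tcp_pos: [512.0, 273.7, 202.6]
orientation: [[0.958, -0.0, 0.288], [-0.288, -0.0, 0.958], [0.0, -1.0, -0.0]]
force: [-2.2, -5.7, 1.2]
opening: 26.8
```

```bash
python3 - <<'E'
from h import *
s=snap('scene','scene10');st=env.state();print(st['tcp_pos'], st['force'],st['moment'],st['opening'])
for z in (215,220,225):print(proj(s,[512,275,z]))
crop('scene10',290,100,390,230,4.5,'d10')
E
```

```text
[511.97872165 273.77469253 202.61313285] [-2.27806126 -7.56479422  0.72201846] [-1.24973852  0.44466523  0.03906712] 26.899940315113557
[[338.34637074 161.20712956]]
[[338.39398613 159.40746594]]
[[338.44183189 157.59909539]]
```

View pics/d10.png

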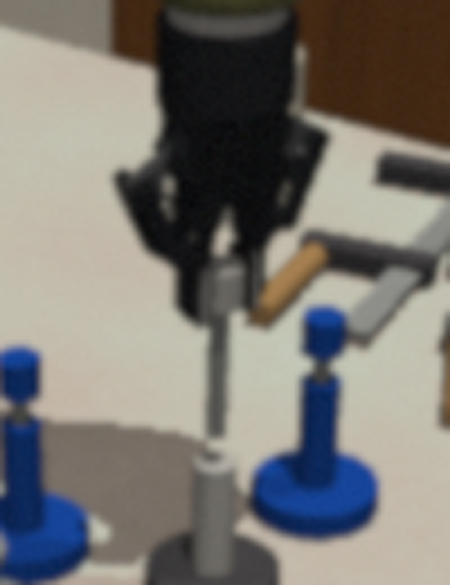

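Call:
{"op": "step_arm", "data": {"motion": [[[165,0,0,0,0,0,0],[150,0,0,0,0,0,0],[100,0,0,0,0,0,0],[0,0,0,0,0,0,0],[0,0,0,0,0,0,0],[0,0,0,0,0,0,0],[0,0,-0.01,0,0,0,0],[0,0,-0.02,0,0,0,0],[0,0,-0.015,0,0,0,0],[255,0,0,0,0,0,0],[255,0,0,0,0,0,0],[255,0,0,0,0,0,0],[255,0,0,0,0,0,0],[255,0,0,0,0,0,0],[255,0,0,0,0,0,0],[255,0,0,0,0,0,0]]]}}

```text
time_s: 24.3
tcp_pos: [512.2, 274.1, 246.5]
orientation: [[0.958, -0.0, 0.288], [-0.288, -0.0, 0.958], [-0.0, -1.0, -0.0]]
force: [-0.8, -0.5, -1.4]
opening: -0.1
```

```bash
python3 - <<'E'
from h import *
s=snap('scene','scene11');t=snap('top','top11');st=env.state();print(st['tcp_pos'], st['force'],st['moment'],st['opening'])
print(proj(s,[512,275,220]),proj(s,[531,31,219.6]))
crop('scene11',290,100,390,230,4.5,'d11')
crop('scene11',250,170,310,240,8,'e11')
E
```

```text
[512.21222172 274.12539072 246.57772342] [-0.41062344 -0.42934683  0.63524133] [-0.06156396  0.0053616  -0.01365105] 0.19011950566616306
[[338.39398613 159.40746594]] [[280.08032384 202.02824863]]
```

View pics/d11.png

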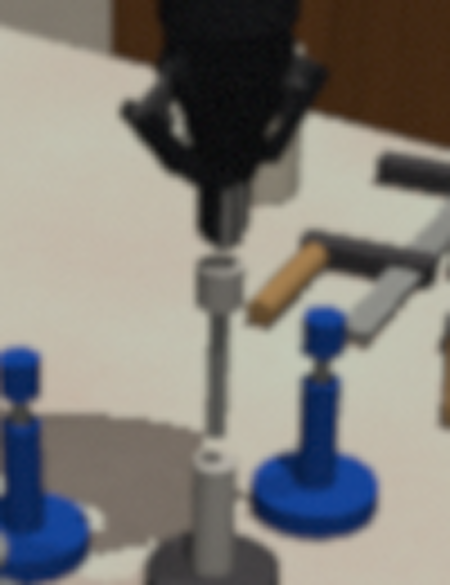

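View pics/e11.png

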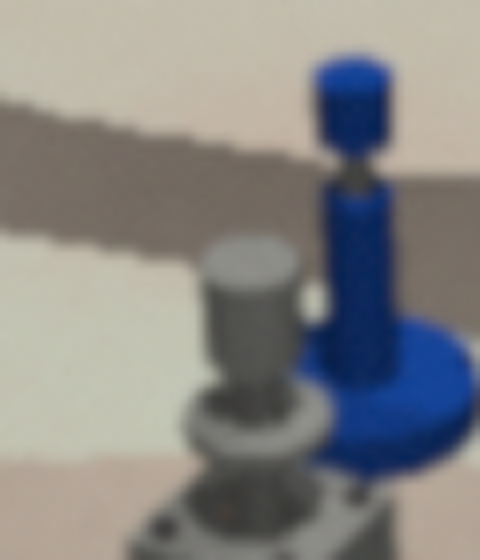

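Call:
{"op": "step_arm", "data": {"motion": [[[255,0,0.004,0,0,0,0],[255,0,0.004,0,0,0,0],[255,0,0.002,0,0,0,0],[255,0,0.001,0,0,0,0],[255,0,0,0,0,0,0]]]}}

```text
time_s: 24.9
tcp_pos: [512.2, 274.1, 235.5]
orientation: [[0.958, -0.0, 0.288], [-0.288, -0.0, 0.958], [-0.0, -1.0, -0.0]]
force: [-0.1, 0.3, -0.6]
opening: 0.1
```

Call:
{"op": "step_arm", "data": {"motion": [[[255,0,0.001,0,0,0,0],[255,0,0.001,0,0,0,0],[255,0,0.0005,0,0,0,0],[255,0,0,0,0,0,0]]]}}

```text
time_s: 25.3
tcp_pos: [512.4, 274.2, 233.4]
orientation: [[0.958, 0.0, 0.288], [-0.288, 0.0, 0.958], [0.0, -1.0, 0.0]]
force: [-0.9, -1.1, 3.8]
opening: 0.2
```

Call:
{"op": "step_arm", "data": {"motion": [[[255,0,0.0008,0,0,0,0],[255,0,0.0008,0,0,0,0],[255,0,0.0008,0,0,0,0],[255,0,0.0004,0,0,0,0],[255,0,0,0,0,0,0],[255,0,0,0,0,0,0]]]}}

```text
time_s: 25.9
tcp_pos: [512.3, 274.2, 230.3]
orientation: [[0.958, 0.0, 0.288], [-0.288, 0.0, 0.958], [0.0, -1.0, 0.0]]
force: [-0.0, 0.3, 2.1]
opening: -0.1
```

Call:
{"op": "step_arm", "data": {"motion": [[[255,0,-0.005,0,0,0,0],[255,0,-0.02,0,0,0,0],[255,0,-0.03,0,0,0,0],[255,0,-0.03,0,0,0,0],[255,0,0,0.03,0,0,0],[255,0,0,0.04,0,0,0],[255,0,0,0.04,0,0,0],[255,0,0,0.04,0,0,0],[255,0,0,0.03,0,0,0],[255,0,0,0,0,0,0],[255,0,0,0,0,0,0]]]}}

```text
time_s: 27.0
tcp_pos: [563.6, 446.5, 314.6]
orientation: [[0.958, -0.001, 0.287], [-0.287, -0.001, 0.958], [-0.001, -1.0, -0.002]]
force: [0.1, -0.7, 0.2]
opening: 0.2
```

```bash
python3 - <<'E'
from h import *
s=snap('scene','scene12');t=snap('top','top12');st=env.state();print(st['tcp_pos'], st['force'],st['opening'])
print(proj(s,[[512,275,219.6],[531,31,219.6]]),proj(t,[[512,275,219.6],[531,31,219.6]]))
a=s['frame'][110:190,300:380];b=s['frame'][170:250,250:330];c=t['frame'][235:315,190:270];d=t['frame'][235:315,295:375]
cv2.imwrite('pics/d12.png',cv2.resize(np.vstack([np.hstack([a,b]),np.hstack([c,d])]),None,fx=3.7,fy=3.7,interpolation=cv2.INTER_CUBIC))
E
```

```text
[564.04335383 445.052442   315.36439045] [0.81580968 0.68690184 0.14184552] -0.024182934282398545
[[338.39016844 159.55175861]
 [280.08032384 202.02824863]] [[217.09226411 274.57218267]
 [332.05554446 265.48763476]]
```

View pics/d12.png

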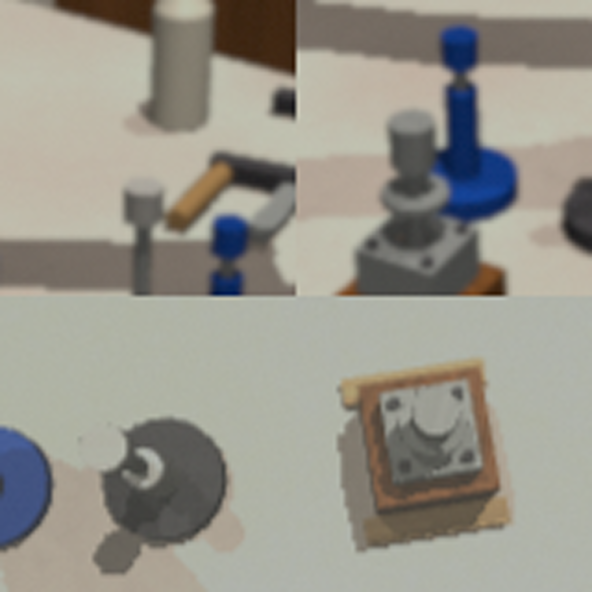

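View pics/scene12.png

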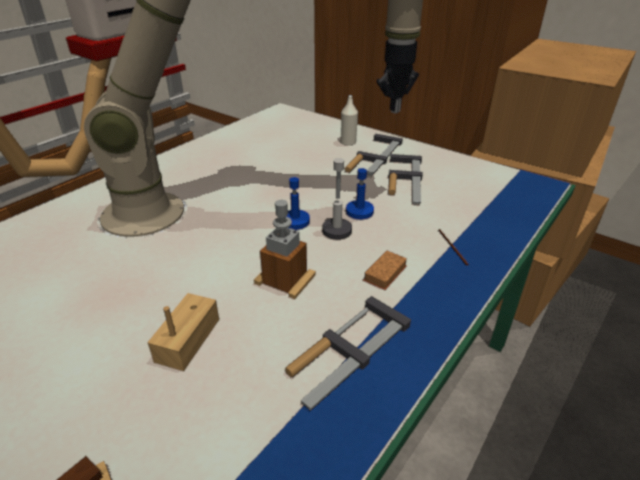

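```bash
python3 - <<'E'
from h import *
s=load('scene12')
a=s['frame'][148:176,324:352];b=s['frame'][190:218,266:294]
cv2.imwrite('pics/d13.png',cv2.resize(np.hstack([a,b]),None,fx=14,fy=14,interpolation=cv2.INTER_CUBIC))
t=load('top12');c=t['frame'][260:288,203:231];d=t['frame'][252:280,318:346]
cv2.imwrite('pics/d14.png',cv2.resize(np.hstack([c,d]),None,fx=14,fy=14,interpolation=cv2.INTER_CUBIC))
# predicted rim outline extents
th=np.linspace(0,2*np.pi,200)
for n,x,y in(('stem',512,275),('rod',531,31)):
  for z in (215.6,219.6,223.6):
    q=proj(s,np.c_[x+14*np.cos(th),y+14*np.sin(th),0*th+z]);print(n,z,q.min(0),q.max(0))
E
```

```text
stem 215.6 [332.80001639 158.51317435] [343.90998748 163.51744131]
stem 219.6 [332.82738047 157.08206661] [343.958846   162.06872992]
stem 223.6 [332.85485032 155.64547556] [344.00789363 160.61436147]
rod 215.6 [273.73125325 200.27359699] [286.59460983 207.00275687]
rod 219.6 [273.63080358 198.71033822] [286.52301626 205.42004044]
rod 223.6 [273.52990329 197.14014798] [286.45110182 203.83015026]
```

View pics/d13.png

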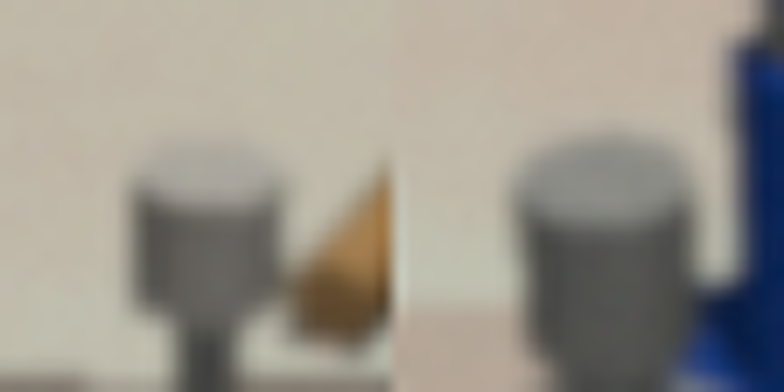

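View pics/d14.png

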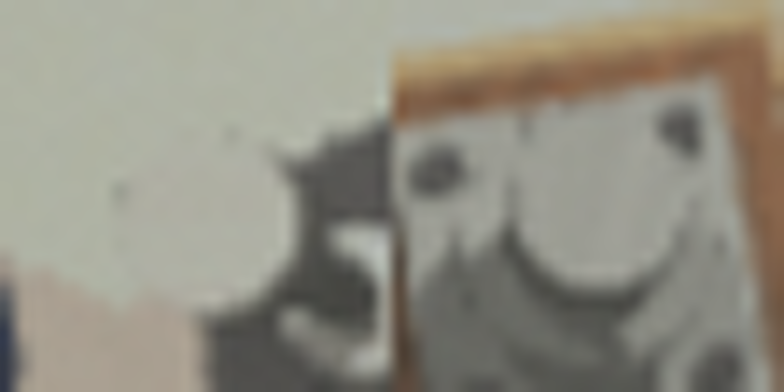

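```bash
python3 - <<'E'
from h import *
st=env.state();print(st['time_s'],st['force'],st['joint_velocities']); print(env.sign_off())
E
```

```text
27.1 [0.81580968 0.68690184 0.14184552] [ 0.34711891 -0.48147555  0.06255344  0.13470822 -0.14870507 -0.14104685
 -0.05545027]
the job is handed in; nothing more can be done
None
```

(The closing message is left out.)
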